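# Raise the counterweighted arm and push the paint tin through the lane

### The job

Push the red-and-white barrier arm up past its balance point so that it stays raised by itself. Then push the blue paint tin along the lane, under the raised arm, onto the green field and up against the end stop, keeping it upright and on the lane floor. Do not grip the arm or pick up the tin, and leave the bottle, the tape roll and the reel of solder where they are.

Things in the scene. Friction and masses are not known exactly. Their poses are not given: they have to be found in the camera images.
- gate: fixed lane on a plywood board (330 x 450 x 12 mm). Origin: on the table top, mid-width of the lane, right below the lowered arm; y runs along the lane to the green field and end stop, x across the lane to the hinge bracket, z up. Grey floor, 18 mm above the table, 150 mm wide, from y = -210 (open end) to 190 mm. Side guides: inner faces at x = +-56 mm, outer +-68, tops 38 mm above the table
- lane_end (a point): fixed point on the lane floor (18 mm above the table) in the green field, at gate y = 121 mm: the tin's origin is here when the tin touches the end stop. The stop's face is at gate y = 172 mm, its top 54 mm above the table
- barrier (a joint): angle of the red-and-white arm, rad: 0 = lowered, level across the lane; 1.45 = fully raised at its stop, just short of upright. It balances at about 0.71: below, it falls shut; above, it swings up on its own and stays. About 0.75 N upward at the tip starts it. Counterweight: dark steel cylinder 41 x 34 mm on a tail, its centre 75 mm from the hinge axis, 120 degrees round from the bar (up and back)
- barrier_pivot (a point): middle of the arm on the hinge axis, 97 mm above the table, at gate x = 135, y = 0 mm; its axes turn with the arm: y along the hinge axis, the bar runs along -x, z is its upper side. The bar is 18 x 18 mm and ends 275 mm from here. Rising, the tip moves up and towards the bracket (gate +x). The fixed bracket is 36 mm (x) by 40 mm, its top 115 mm above the table
- barrier_tip (a point): free end of the arm, on the bar's centre line, 275 mm from the hinge axis, with a 22 mm square rubber cap 8 mm long. When lowered, the last 45 mm overhang with 74 mm of room below, down to the board; then comes a rest post, 18 mm thick, at gate x = -86 mm
- tin: closed blue paint tin, 102 mm in diameter, 97 mm high, about 0.6 kg, standing between the guides; origin in the middle of its underside, z along its axis. It slides on the lane floor; pushed near its rim, or if the gripper bears on its lid, it may tip and jam between the guides
- bottle: blue bottle with an orange cap, 44 mm across and 96 mm high, standing on the board beside the lane; origin in the middle of its underside
- tape: black roll of tape lying flat on the board beside the lane, 63 mm across and 19 mm high; origin in the middle of its underside
- spool: reel of solder standing on the board beside the lane, 48 mm across and 34 mm high; origin in the middle of its underside

How it is judged (in metres and radians):
On the way, in this order (a step that is already met when the one before it is completed fails the run):
1. the arm stands raised by itself, touched by nothing, while the tin still waits before it (value of joint barrier above 1.3 rad and contact force between each of the arm, the fingers and barrier below 0.3 N and y of tin in the frame of gate below -0.04 m), for 0.2 s.
2. the tin has reached the end stop (y of tin in the frame of gate above 0.106 m), for 0.1 s.
At the end, for the whole second after the job is handed in: The arm stands raised by itself (over 1.3 rad); the tin stands upright on the lane floor at the end stop, no more than 15 mm short of it, at rest; the bottle, tape roll and reel are within 20 mm of where they stood (value of joint barrier above 1.3 rad and y of tin in the frame of gate above 0.106 m and distance between tin and lane_end below 0.02 m and angle between tin's own z axis and vertical below 0.1 rad and linear speed of tin below 0.02 m/s and distance of each of bottle, tape, spool from where it was at the start of the episode below 0.02 m); the robot touches nothing.
It fails at once if the tin is lifted or tipped (z of tin in the frame of gate above 0.034 m or angle between tin's own z axis and vertical above 0.3 rad).
It fails at once if the arm is gripped between the fingers instead of being pushed (x of the grasp point in the frame of barrier_pivot between -0.285 and -0.02 m and y of the grasp point in the frame of barrier_pivot between -0.012 and 0.012 m and z of the grasp point in the frame of barrier_pivot between -0.012 and 0.012 m).
It fails at once if the bottle, the tape roll or the reel of solder is disturbed (distance of any of bottle, tape, spool from where it was at the start of the episode above 0.02 m or angle between bottle's own z axis and vertical above 0.4 rad).
It also fails if it takes over 61 s, if anything falls off the work surface, if the arm or the gripper's body presses on something with over 40 N, if the wrist force passes 120 N, or if a joint passes its speed limit or range.

### The arm

A 6-joint arm with a two-finger parallel gripper is mounted at the origin on the work surface; the furniture and walls round the work are solid. World frame = base frame: x ahead of the robot, y to its left, z up, the work surface at z = 0. Lengths are in mm, angles in rad, forces in N, time in s.
With the tool pointing down it reaches from about 400 to 925 mm from the base axis. Payload 12.5 kg.
Tool frame: the origin (TCP) lies at the very end of the fingers, on their centre line; the grasp point (between the pads) lies grip_depth behind it (grip_depth is the distance from the TCP to the grasp point, in mm); z points along the fingers, y is the line along which they close (so a half turn about z gives the same grasp; the last joint's range is limited). The gripper opens to 95 mm and grips with 3 to 60 N. Pads are 20 mm wide; open, the fingers measure 119 mm over their backs; the gripper's body (75 mm by 180 mm) begins 59 mm behind the grasp point.
Start: joints at [-1.234, 0.491, 1.559, -0, 1.092, -0.106], TCP at [267.819, -564.73, 214.661] pointing down, gripper open.
Joint ranges: [-3.1, 3.1], [-0.84, 2.19], [0.05, 2.79], [-1.13, 4.28], [0.06, 2.93], [-2.69, 2.69]. Speed limits (rad/s): [2.22, 2.22, 2.79, 3.14, 3.14, 3.14].

### API

Orientations are given as [roll, pitch, yaw] about the fixed x, y, z axes, in that order (R = Rz(yaw) Ry(pitch) Rx(roll)).
In Python, from cell import state, read_camera, job_done, grip_depth gives the robot as it stands.
- The arm moves only by the tool drive_tool, never from a script. Its argument "targets" is a list of rows, each an object with "jaw": the opening, from 0 (shut) to 1 (fully open); "travel": the shift along the tool's x, y, z in m, a list of three; "twist": the turn about the tool's z in rad. In form: [{"jaw": jaw, "travel": [tx, ty, tz], "twist": twist}, ...]. A call has 1 to 8 rows; each row is the pose to reach, as a shift and turn from the pose commanded when the call began, along the tool's axes at that moment; what a row does not reach only later rows make up. A row lasts 1/12 s, in which the tool goes at most 41.7 mm and 7.16 degrees, less where a joint would pass 70% of its speed; a pose out of reach is approached as far as the arm can. A call with a gripper value outside its range is refused whole. The fingers move at their own pace and stop on an object; the grip force is fixed at half the most. Time passes only in rows, so rows that repeat a pose let the fingers close. It gives the time, the measured TCP pose, the force, the opening and the grip force at its end, in the units of the state.
- state(): the state, without advancing time (a new reading comes with each control period).
- read_camera(name): name is "scene" or "top" or "wrist"; returns a dict with "frame" (420x560x3 uint8, red, green, blue), "fx", "fy", "cx", "cy" (pixels), "R" (3x3) and "t" (3): a world point X has camera coordinates R X + t. Camera axes: x right, y down, z forward; pixel columns grow to the right and rows downward; lengths in mm; the calibration is good to about 2 mm. A picture is of the moment at which its call begins. There is no depth.
- job_done(): hands the job in; it is judged then, once.
The state is a dict: "t": time; "joints": joint angles; "qvel": joint speeds; "tau": joint torques, N m; "eef_pos": TCP position; "tcp_rot": TCP orientation; "ft_force": force on the tool from outside, world axes, zero at the start; "moment": the same for the moment, N m; "opening": opening from 0.0 (shut) to 1.0 (fully open); "grip_force": force on a finger pad.
Only numpy, scipy, OpenCV 4.12 (cv2) and the standard library are available. Lean on these libraries where they do the work, as an engineer would, in place of code of your own. Each camera call takes 0.05 s, during which the arm holds its last target. There are 200 camera calls.

## Working session

There is one attempt and no reset: what is moved stays moved. The work goes in short steps, Python scripts to look and compute and a tool call to move; the robot and the scene stay as the last step left them, time stands still between calls to the robot, and variables do not carry over. Pictures are saved under pics/ and viewed, at most 12 in all, crops included, and the job is handed in when it is done.

Besides the shell and the picture viewer there is one more tool, called after "Request:" as name([rows], argument=value, ...), one row to a line, values as JSON. drive_tool: Moves the arm, as the interface text tells. Its arguments: {"type":"object","properties":{"targets":{"type":"array"}},"required":["targets"]}

```bash
mkdir -p pics
python3 - <<'E'
from cell import *
import cv2
print(state(), grip_depth)
for n in("scene","top"):
    c=read_camera(n);cv2.imwrite(f"pics/{n}0.png",c["frame"][...,::-1]);print({k:c[k] for k in c if k!="frame"})
E
```

```text
{'t': 0.0, 'joints': array([-1.23357123e+00,  4.91539766e-01,  1.55946275e+00,  2.91456438e-06,
        1.09173157e+00, -1.05618192e-01]), 'qvel': array([-0.00015269,  0.0001884 , -0.00092011,  0.00104775,  0.00192578,
        0.00084481]), 'tau': array([-1.60265372e-04, -6.12641501e+01, -2.58186615e+01,  6.93508959e-02,
        4.82740975e-02, -3.68672738e-05]), 'eef_pos': array([ 267.74344767, -564.45920349,  214.06947769]), 'tcp_rot': array([-3.14045786e+00, -1.22902036e-04,  4.42841869e-01]), 'ft_force': array([-0.76321213,  0.23531535,  0.19269597]), 'moment': array([-0.0191163 ,  0.01822704,  0.03649188]), 'grip_force': 0.0, 'opening': 0.999711752891648} 18.8
{'fx': 469.2246806128116, 'fy': 469.2246806128116, 'cx': 285.3792233271751, 'cy': 208.43061356908814, 'R': array([[-0.53022334, -0.84768942,  0.01690767],
       [-0.57807369,  0.34684896, -0.73859773],
       [ 0.62023707, -0.40139563, -0.67393436]]), 't': array([337.96680934, 387.01515011, 758.30476489])}
{'fx': 503.4885515392437, 'fy': 503.4885515392437, 'cx': 275.7622457975056, 'cy': 210.64281598359864, 'R': array([[-0.02811675, -0.99951299, -0.01353643],
       [-0.99876016,  0.02864694, -0.04071235],
       [ 0.0410803 ,  0.01237494, -0.99907921]]), 't': array([  55.0255123 ,  571.45720318, 1070.21637165])}
```

View pics/scene0.png

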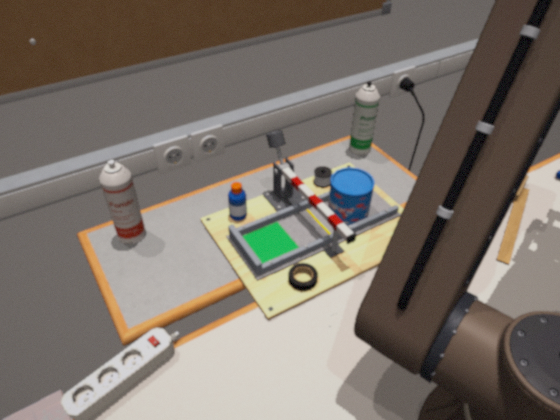

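View pics/top0.png

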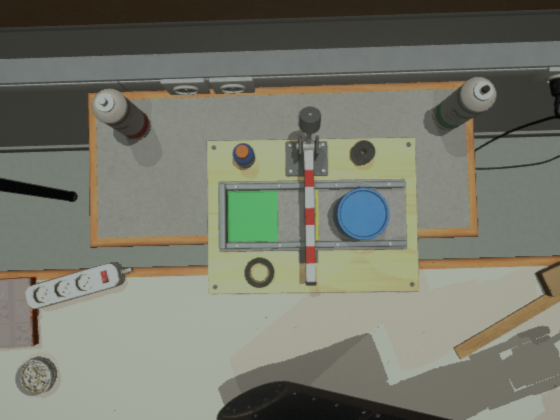

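Scene: red/white bar with its tip at about (310,283) in the top view, the tin lid at (362,214), the green field at (253,217), the bottle at (243,155), the tape at (259,272) and the reel at (363,153). The lane runs along world +y, with the hinge on the far side (+x).

```bash
cat > h.py <<'E'
import numpy as np,cv2
from cell import *
def ray(c,uv,z):
    u,v=uv;d=c["R"].T@np.array([(u-c["cx"])/c["fx"],(v-c["cy"])/c["fy"],1]);o=-c["R"].T@c["t"]
    return (o+d*(z-o[2])/d[2])
def proj(c,X):
    p=c["R"]@np.asarray(X,float)+c["t"];return p[:2]/p[2]*[c["fx"],c["fy"]]+[c["cx"],c["cy"]]
def mask(c,lo,hi):
    return cv2.inRange(cv2.cvtColor(c["frame"],cv2.COLOR_RGB2HSV),lo,hi)
def big(m):
    return max(cv2.findContours(m,cv2.RETR_EXTERNAL,cv2.CHAIN_APPROX_NONE)[0],key=cv2.contourArea)
E
python3 - <<'E'
from h import *
c=read_camera("top")
g=big(mask(c,(50,120,80),(75,255,255)))
b=cv2.boxPoints(cv2.minAreaRect(g));G=np.array([ray(c,p,18)[:2] for p in b]);print("green",G.round(1),G.mean(0))
t=big(mask(c,(95,120,60),(125,255,255)));(e,ax,_)=cv2.fitEllipse(t);print("tin",e,ax,ray(c,e,115))
bd=big(cv2.morphologyEx(mask(c,(20,60,120),(35,255,255)),cv2.MORPH_CLOSE,np.ones((41,41))))
b=cv2.boxPoints(cv2.minAreaRect(bd));B=np.array([ray(c,p,12)[:2] for p in b]);print("board",B.round(1),B.mean(0))
r=mask(c,(0,150,90),(6,255,255))|mask(c,(174,150,90),(180,255,255))
r[:,:295]=0;r[:,325:]=0
n,_,st,ce=cv2.connectedComponentsWithStats(r)
for s,q in zip(st[1:],ce[1:]):
    if s[4]>15:print("red",s,ray(c,q,106).round(1))
for nme,uv,z in(("tip",(310.5,284),97),("tipbottom",(310.5,284),106),("bottle",(243,155),100),("tape",(259,272),25),("reel",(363,153),46)):print(nme,ray(c,uv,z).round(1))
im=c["frame"][120:310,200:430,::-1];cv2.imwrite("pics/crop1.png",cv2.resize(im,None,fx=3.2,fy=3.1,interpolation=cv2.INTER_CUBIC))
E
```

```text
green [[557.5 139.2]
 [557.1 124.2]
 [537.9 124.7]
 [538.3 139.7]] [547.70018319 131.93391546]
tin (362.5829162597656, 213.46307373046875) (50.25364303588867, 50.81327438354492) [ 558.25267466 -130.700808    115.        ]
board [[ 729.   229.4]
 [ 719.3 -308.1]
 [ 393.5 -298.8]
 [ 401.   232.1]] [560.69339469 -36.33921973]
red [305 171   8  15 120] [631.3 -28.5 106. ]
red [305 209   9  15 123] [556.8 -28.  106. ]
red [306 247   9  16 137] [482.  -26.8 106. ]
tip [423.  -26.5  97. ]
tipbottom [423.9 -26.1 106. ]
bottle [681.5  99.6 100. ]
tape [443.5  77.7  25. ]
reel [ 686.5 -147.    46. ]
```

View pics/crop1.png

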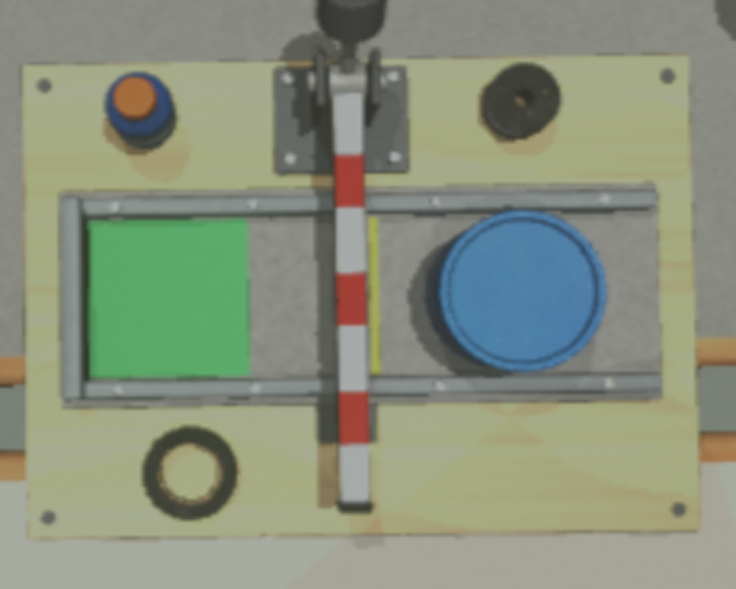

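Bar, lane and tin are clearly visible. I'll locate the counterweight and refine the lane midline from the green corners.

Run:
```python
from h import *
t=read_camera("top");s=read_camera("scene")
for p in((227.5,190.3),(277.5,190.3),(277.5,241.6),(227.5,241.6)):print("green",ray(t,p,18)[:2].round(1))
P=[np.c_[c["R"],c["t"]] for c in(t,s)]
n=lambda c,p:np.array([[(p[0]-c["cx"])/c["fx"]],[(p[1]-c["cy"])/c["fy"]]])
for a,b in(((310,119),(277,139)),((310.5,284),(352,239))):
    X=cv2.triangulatePoints(P[0],P[1],n(t,a),n(s,b));print((X[:3]/X[3]).ravel().round(1))
for x in(715,725,735,745):print(x,proj(t,(x,-28,162)),proj(s,(x,-28,162)))
im=s["frame"][110:260,210:410,::-1];cv2.imwrite("pics/crop2.png",cv2.resize(im,None,fx=4,fy=4,interpolation=cv2.INTER_CUBIC))
```

```text
green [619.1 140.9]
green [616.   33.8]
green [506.4  36.9]
green [509.4 143.6]
[735.8 -33.1 157.5]
[423.  -26.4  95.2]
715 [308.37354966 130.0464085 ] [279.14384388 142.2566417 ]
725 [308.20831072 124.71955654] [276.93737541 140.18281342]
735 [308.04321649 119.39736939] [274.75542735 138.13203151]
745 [307.87826676 114.0798409 ] [272.5975932  136.10391393]
```

View pics/crop2.png

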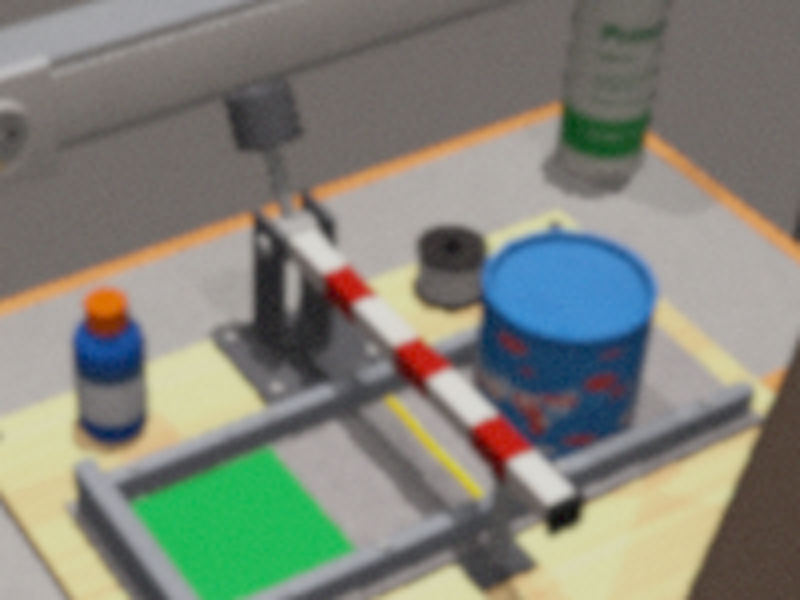

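Request:
drive_tool([
  {"jaw": 0,"travel": [0.0,0.0,-0.04],"twist": 0.1},
  {"jaw": 0,"travel": [0.0,0.0,-0.08],"twist": 0.22},
  {"jaw": 0,"travel": [0.0,0.0,-0.11],"twist": 0.34},
  {"jaw": 0,"travel": [0.0,0.0,-0.11],"twist": 0.443},
  {"jaw": 0,"travel": [0.0,0.0,-0.11],"twist": 0.443},
])

```text
t: 0.67
eef_pos: [267.9, -565.0, 326.4]
tcp_rot: [3.138, -0.001, -0.005]
ft_force: [0.0, -0.6, -1.1]
opening: 0.706
grip_force: 0.0
```

The counterweight sits up behind the hinge at about (735,-32,160), its axis along the tail. The tool can only point down, so I'll push the counterweight over. First I move behind it.

Request:
drive_tool([
  {"jaw": 0,"travel": [0.025,-0.032,0],"twist": 0},
  {"jaw": 0,"travel": [0.05,-0.064,0],"twist": 0},
  {"jaw": 0,"travel": [0.075,-0.096,0],"twist": 0},
  {"jaw": 0,"travel": [0.1,-0.128,0],"twist": 0},
  {"jaw": 0,"travel": [0.125,-0.16,0],"twist": 0},
  {"jaw": 0,"travel": [0.15,-0.192,0],"twist": 0},
  {"jaw": 0,"travel": [0.175,-0.224,0],"twist": 0},
  {"jaw": 0,"travel": [0.2,-0.256,0],"twist": 0},
])

```text
t: 1.33
eef_pos: [468.4, -306.8, 323.4]
tcp_rot: [-3.14, 0.002, 0.004]
ft_force: [0.2, -0.9, 0.1]
opening: 0.145
grip_force: 0.0
```

Request:
drive_tool([
  {"jaw": 0,"travel": [0.025,-0.032,0],"twist": 0},
  {"jaw": 0,"travel": [0.05,-0.064,0],"twist": 0},
  {"jaw": 0,"travel": [0.075,-0.096,0],"twist": 0},
  {"jaw": 0,"travel": [0.1,-0.128,0],"twist": 0},
  {"jaw": 0,"travel": [0.125,-0.16,0],"twist": 0},
  {"jaw": 0,"travel": [0.15,-0.192,0],"twist": 0},
  {"jaw": 0,"travel": [0.175,-0.224,0],"twist": 0},
  {"jaw": 0,"travel": [0.2,-0.256,0],"twist": 0},
])

```text
t: 2.0
eef_pos: [668.5, -50.8, 323.1]
tcp_rot: [-3.141, 0.002, 0.004]
ft_force: [0.1, -0.6, 0.6]
opening: 0.004
grip_force: 0.0
```

Request:
drive_tool([
  {"jaw": 0,"travel": [0.01,-0.02,0.02],"twist": 0},
  {"jaw": 0,"travel": [0.01,-0.02,0.02],"twist": 0},
  {"jaw": 0,"travel": [0.01,-0.02,0.02],"twist": 0},
])

```text
t: 2.25
eef_pos: [677.5, -31.7, 301.9]
tcp_rot: [-3.141, 0.005, 0.005]
ft_force: [-0.6, -0.5, 1.2]
opening: 0.006
grip_force: 0.0
```

Run:
```python
from h import *
s=state();print(s["eef_pos"],s["tcp_rot"],s["joints"],s["ft_force"],s["opening"])
c=read_camera("scene");cv2.imwrite("pics/s2.png",c["frame"][...,::-1])
```

```text
[677.46584692 -31.67044837 301.85643866] [-3.14112745  0.00471215  0.00485066] [-1.43940062e-01  5.08825575e-01  1.29140562e+00 -2.44624611e-04
  1.34609052e+00  1.42206177e+00] [-0.64430397 -0.53956021  1.17861143] 0.00633154913735218
```

View pics/s2.png

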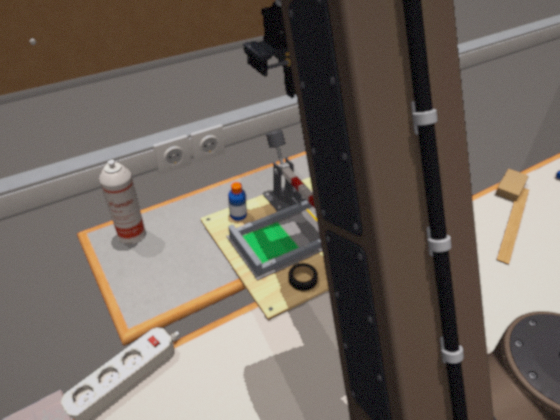

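The gripper is above the hinge area and the forearm hides part of the bar. Next I lower it beside the counterweight, then push.

Request:
drive_tool([
  {"jaw": 0,"travel": [0.0,0,0.04],"twist": 0},
  {"jaw": 0,"travel": [0.0,0,0.08],"twist": 0},
  {"jaw": 0,"travel": [0.0,0,0.12],"twist": 0},
  {"jaw": 0,"travel": [0.0,0,0.142],"twist": 0},
  {"jaw": 0,"travel": [0.0,0,0.142],"twist": 0},
])

```text
t: 2.72
eef_pos: [675.4, -34.2, 158.1]
tcp_rot: [-3.141, 0.008, -0.001]
ft_force: [0.3, -0.3, 0.4]
opening: 0.004
grip_force: 0.0
```

Request:
drive_tool([
  {"jaw": 0,"travel": [0.01,0,0],"twist": 0},
  {"jaw": 0,"travel": [0.02,0,0],"twist": 0},
  {"jaw": 0,"travel": [0.03,0,0],"twist": 0},
  {"jaw": 0,"travel": [0.04,0,0],"twist": 0},
  {"jaw": 0,"travel": [0.04,0,0],"twist": 0},
])

```text
t: 3.13
eef_pos: [719.3, -34.1, 164.9]
tcp_rot: [3.141, -0.003, -0.0]
ft_force: [1.2, -0.3, 0.3]
opening: 0.005
grip_force: 0.0
```

Run:
```python
from h import *
s=state();print(s["eef_pos"],s["ft_force"])
a=read_camera("scene")["frame"][60:260,180:380];b=read_camera("top")["frame"][80:280,210:410]
cv2.imwrite("pics/s3.png",cv2.resize(np.hstack([a,b])[...,::-1],None,fx=2,fy=2))
```

```text
[719.28428132 -34.13781083 164.88216886] [ 1.15435835 -0.31008203  0.33075988]
```

View pics/s3.png

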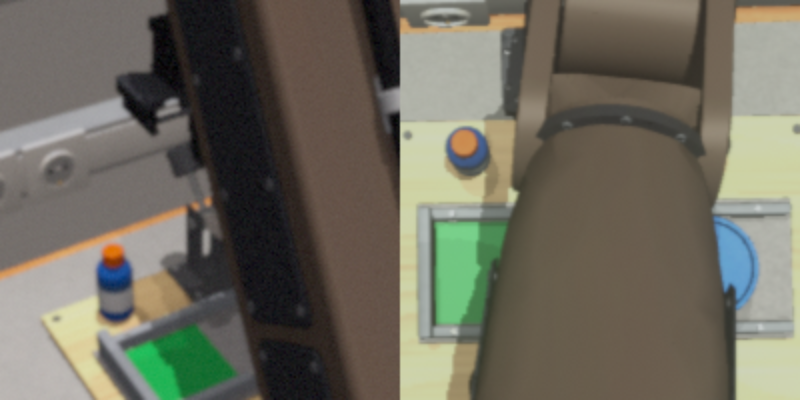

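The counterweight has shifted from about (277,139) to about (270,139) in the scene camera, so it's being pushed. I'll continue along its arc.

Request:
drive_tool([
  {"jaw": 0,"travel": [0.01,0,0],"twist": 0},
  {"jaw": 0,"travel": [0.02,0,0.002],"twist": 0},
  {"jaw": 0,"travel": [0.028,0,0.006],"twist": 0},
  {"jaw": 0,"travel": [0.032,0,0.014],"twist": 0},
  {"jaw": 0,"travel": [0.034,0,0.022],"twist": 0},
  {"jaw": 0,"travel": [0.036,0,0.03],"twist": 0},
  {"jaw": 0,"travel": [0.038,0,0.036],"twist": 0},
  {"jaw": 0,"travel": [0.038,0,0.036],"twist": 0},
])

```text
t: 3.9
eef_pos: [755.1, -32.7, 124.2]
tcp_rot: [-3.141, 0.003, -0.0]
ft_force: [-0.2, 0.6, -0.4]
opening: 0.008
grip_force: 0.0
```

Run:
```python
from h import *
s=state();print(s["eef_pos"],s["ft_force"])
a=read_camera("scene")["frame"][30:230,180:380];b=read_camera("wrist")["frame"][:400:2,:400:2]
cv2.imwrite("pics/s4.png",cv2.resize(np.hstack([a,b])[...,::-1],None,fx=2,fy=2))
```

```text
[755.14969963 -32.72541877 124.23616357] [-0.15488647  0.58965435 -0.40376118]
```

View pics/s4.png

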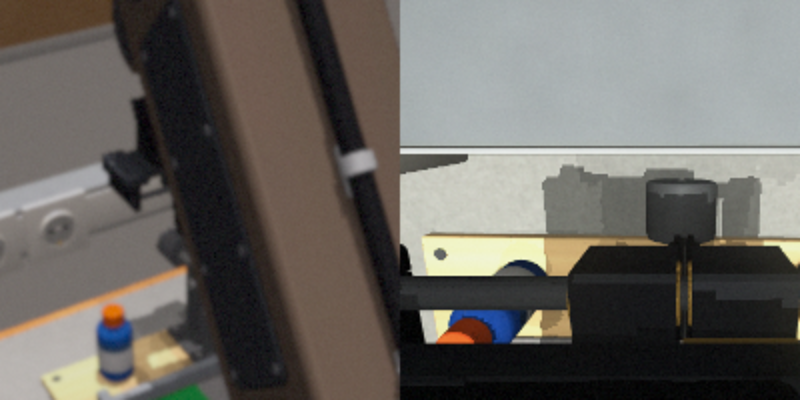

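The counterweight is below and ahead of the fingertips with no contact force. I retreat upwards and check the joint angle.

Request:
drive_tool([
  {"jaw": 0,"travel": [0,0,-0.03],"twist": 0},
  {"jaw": 0,"travel": [0,0,-0.07],"twist": 0},
  {"jaw": 0,"travel": [0,0,-0.11],"twist": 0},
  {"jaw": 0,"travel": [0,0,-0.15],"twist": 0},
  {"jaw": 0,"travel": [0,0,-0.19],"twist": 0},
  {"jaw": 0,"travel": [0,0,-0.22],"twist": 0},
  {"jaw": 0,"travel": [0,0,-0.22],"twist": 0},
])

```text
t: 4.58
eef_pos: [756.7, -32.9, 355.3]
tcp_rot: [3.14, -0.011, -0.0]
ft_force: [0.1, 0.9, 0.1]
opening: 0.002
grip_force: 0.0
```

Request:
drive_tool([
  {"jaw": 0,"travel": [0,0.03,0],"twist": 0},
  {"jaw": 0,"travel": [0,0.06,0],"twist": 0},
  {"jaw": 0,"travel": [0,0.09,0],"twist": 0},
  {"jaw": 0,"travel": [0,0.12,0],"twist": 0},
  {"jaw": 0,"travel": [0,0.15,0],"twist": 0},
  {"jaw": 0,"travel": [0,0.18,0],"twist": 0},
  {"jaw": 0,"travel": [0,0.18,0],"twist": 0},
])

```text
t: 5.17
eef_pos: [755.0, -218.5, 345.8]
tcp_rot: [3.14, 0.001, -0.005]
ft_force: [-0.7, 0.4, -0.4]
opening: 0.003
grip_force: 0.0
```

Run:
```python
from h import *
s=state();print(s["eef_pos"],s["ft_force"],s["joints"])
c=read_camera("scene");t=read_camera("top");a=c["frame"][0:300,160:560];b=t["frame"][60:360,150:550]
cv2.imwrite("pics/s5.png",np.hstack([a,b])[...,::-1])
print("expected tip scene/top",proj(c,(666,-31,370)),proj(t,(666,-31,370)))
```

```text
[ 754.96744026 -218.46565176  345.8406786 ] [-0.67222503  0.39665596 -0.41075502] [-3.65167986e-01  6.85297305e-01  8.61712025e-01 -1.31460728e-03
  1.59492640e+00  1.21043171e+00]
expected tip scene/top [294.1023491   66.82247225] [318.86042442 134.74669093]
```

View pics/s5.png

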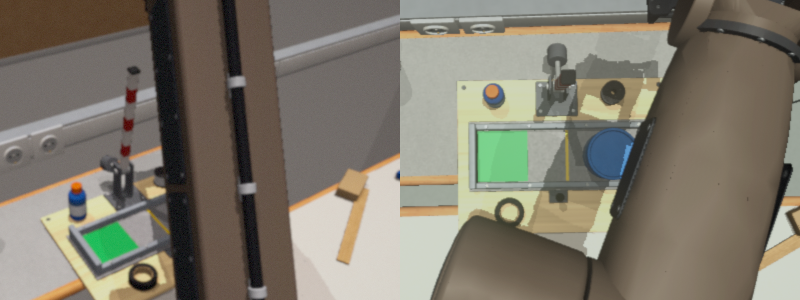

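The bar stands fully raised: its tip is at (292,70), and (294,67) was expected. The tin hasn't moved. Now I go behind the tin and turn the tool 90°.

Request:
drive_tool([
  {"jaw": 0.63,"travel": [-0.028,0,0],"twist": -0.12},
  {"jaw": 0.63,"travel": [-0.056,0,0],"twist": -0.24},
  {"jaw": 0.63,"travel": [-0.084,0,0],"twist": -0.36},
  {"jaw": 0.63,"travel": [-0.112,0,0],"twist": -0.48},
  {"jaw": 0.63,"travel": [-0.14,0,0],"twist": -0.6},
  {"jaw": 0.63,"travel": [-0.168,0,0],"twist": -0.72},
  {"jaw": 0.63,"travel": [-0.196,0,0],"twist": -0.84},
  {"jaw": 0.63,"travel": [-0.196,0,0],"twist": -0.9},
])

```text
t: 5.93
eef_pos: [556.4, -211.1, 348.1]
tcp_rot: [3.141, 0.0, 0.907]
ft_force: [-0.6, 0.0, -0.5]
opening: 0.506
grip_force: 0.0
```

Request:
drive_tool([
  {"jaw": 0.63,"travel": [0,0,0.02],"twist": -0.12},
  {"jaw": 0.63,"travel": [0,0,0.05],"twist": -0.24},
  {"jaw": 0.63,"travel": [0,0,0.08],"twist": -0.36},
  {"jaw": 0.63,"travel": [0,0,0.11],"twist": -0.48},
  {"jaw": 0.63,"travel": [0,0,0.14],"twist": -0.6},
  {"jaw": 0.63,"travel": [0,0,0.17],"twist": -0.67},
  {"jaw": 0.63,"travel": [0,0,0.18],"twist": -0.67},
  {"jaw": 0.63,"travel": [0,0,0.18],"twist": -0.67},
])

```text
t: 6.6
eef_pos: [559.2, -211.4, 164.9]
tcp_rot: [-3.138, -0.002, 1.568]
ft_force: [-1.1, -0.3, 0.2]
opening: 0.63
grip_force: 0.0
```

Run:
```python
from h import *
s=state();print(s["eef_pos"],s["tcp_rot"],s["ft_force"],s["opening"])
b=read_camera("wrist");cv2.imwrite("pics/s6.png",b["frame"][...,::-1])
print([proj(b,(558+x,-131+y,115)).round() for x,y in((0,-51),(0,0),(51,0),(-51,0))])
```

```text
[ 559.20221622 -211.43050046  164.87389045] [-3.13824942e+00 -1.74737289e-03  1.56839519e+00] [-1.10656304 -0.26579345  0.1819063 ] 0.6304112767140618
[array([282., 182.]), array([282.,  95.]), array([370.,  94.]), array([193.,  95.])]
```

View pics/s6.png

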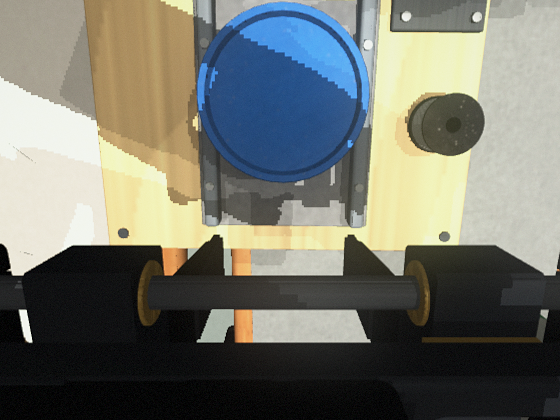

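The lid is centred at (284,92) in the wrist view, as predicted, and the open fingers are symmetric behind it. Tool x now points along the lane, so I descend.

Request:
drive_tool([
  {"jaw": 0.63,"travel": [0,0,0.03],"twist": 0},
  {"jaw": 0.63,"travel": [0,0,0.06],"twist": 0},
  {"jaw": 0.63,"travel": [0,0,0.085],"twist": 0},
  {"jaw": 0.63,"travel": [0,0,0.1],"twist": 0},
  {"jaw": 0.63,"travel": [0,0,0.11],"twist": 0},
  {"jaw": 0.63,"travel": [0,0,0.115],"twist": 0},
  {"jaw": 0.63,"travel": [0,0,0.115],"twist": 0},
  {"jaw": 0.63,"travel": [0,0,0.115],"twist": 0},
])

```text
t: 7.32
eef_pos: [560.6, -213.0, 53.0]
tcp_rot: [3.14, 0.001, 1.569]
ft_force: [0.1, -0.6, 0.1]
opening: 0.628
grip_force: 0.0
```

Request:
drive_tool([
  {"jaw": 0.63,"travel": [0.006,0,0],"twist": 0},
  {"jaw": 0.63,"travel": [0.012,0,0],"twist": 0},
  {"jaw": 0.63,"travel": [0.018,0,0],"twist": 0},
  {"jaw": 0.63,"travel": [0.024,0,0],"twist": 0},
  {"jaw": 0.63,"travel": [0.03,0,0],"twist": 0},
  {"jaw": 0.63,"travel": [0.036,0,0],"twist": 0},
  {"jaw": 0.63,"travel": [0.042,0,0],"twist": 0},
  {"jaw": 0.63,"travel": [0.048,0,0],"twist": 0},
])

```text
t: 7.98
eef_pos: [560.3, -164.8, 51.9]
tcp_rot: [3.14, 0.001, 1.57]
ft_force: [-1.0, -4.9, 1.3]
opening: 0.634
grip_force: 2.3
```

Request:
drive_tool([
  {"jaw": 0.63,"travel": [0.007,0,0],"twist": 0},
  {"jaw": 0.63,"travel": [0.014,0,0],"twist": 0},
  {"jaw": 0.63,"travel": [0.021,0,0],"twist": 0},
  {"jaw": 0.63,"travel": [0.028,0.001,0],"twist": 0},
  {"jaw": 0.63,"travel": [0.035,0.001,0],"twist": 0},
  {"jaw": 0.63,"travel": [0.042,0.001,0],"twist": 0},
  {"jaw": 0.63,"travel": [0.049,0.001,0],"twist": 0},
  {"jaw": 0.63,"travel": [0.056,0.001,0],"twist": 0},
])

```text
t: 8.65
eef_pos: [561.4, -108.7, 51.9]
tcp_rot: [3.141, 0.001, 1.57]
ft_force: [0.5, -5.0, 0.8]
opening: 0.633
grip_force: 2.4
```

Request:
drive_tool([
  {"jaw": 0.63,"travel": [0.007,0,0],"twist": 0},
  {"jaw": 0.63,"travel": [0.014,0,0],"twist": 0},
  {"jaw": 0.63,"travel": [0.021,0,0],"twist": 0},
  {"jaw": 0.63,"travel": [0.028,0.001,0],"twist": 0},
  {"jaw": 0.63,"travel": [0.035,0.001,0],"twist": 0},
  {"jaw": 0.63,"travel": [0.042,0.001,0],"twist": 0},
  {"jaw": 0.63,"travel": [0.049,0.001,0],"twist": 0},
  {"jaw": 0.63,"travel": [0.056,0.001,0],"twist": 0},
])

```text
t: 9.32
eef_pos: [562.3, -52.7, 51.9]
tcp_rot: [3.141, 0.001, 1.57]
ft_force: [0.0, -5.6, 2.6]
opening: 0.63
grip_force: 2.5
```

Request:
drive_tool([
  {"jaw": 0.63,"travel": [0.007,0,0],"twist": 0},
  {"jaw": 0.63,"travel": [0.014,0,0],"twist": 0},
  {"jaw": 0.63,"travel": [0.021,0,0],"twist": 0},
  {"jaw": 0.63,"travel": [0.028,0.001,0],"twist": 0},
  {"jaw": 0.63,"travel": [0.035,0.001,0],"twist": 0},
  {"jaw": 0.63,"travel": [0.042,0.001,0],"twist": 0},
  {"jaw": 0.63,"travel": [0.049,0.001,0],"twist": 0},
  {"jaw": 0.63,"travel": [0.056,0.001,0],"twist": 0},
])

```text
t: 9.98
eef_pos: [563.3, 3.4, 51.9]
tcp_rot: [3.141, 0.001, 1.57]
ft_force: [-0.6, -5.5, 2.1]
opening: 0.636
grip_force: 2.5
```

Run:
```python
from h import *
s=state();print(s["eef_pos"],s["ft_force"])
c=read_camera("scene");t=read_camera("top");w=read_camera("wrist")
a=c["frame"][30:330,160:460];b=cv2.resize(w["frame"],(400,300))
cv2.imwrite("pics/s7.png",np.hstack([a,b])[...,::-1])
```

```text
[563.27398278   3.36302336  51.85492662] [-0.55104094 -5.46115817  2.08255364]
```

View pics/s7.png

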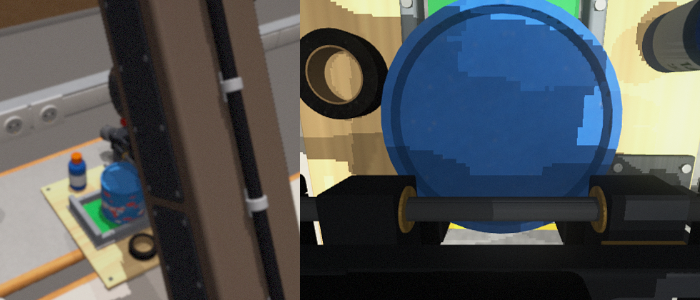

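The tin is upright on the lane, partly over the green, with the bottle and tape clear. I push on more slowly until it meets the end stop.

Request:
drive_tool([
  {"jaw": 0.63,"travel": [0.005,0,0],"twist": 0},
  {"jaw": 0.63,"travel": [0.01,0,0],"twist": 0},
  {"jaw": 0.63,"travel": [0.014,0,0],"twist": 0},
  {"jaw": 0.63,"travel": [0.018,0,0],"twist": 0},
  {"jaw": 0.63,"travel": [0.022,0,0],"twist": 0},
  {"jaw": 0.63,"travel": [0.025,0.001,0],"twist": 0},
  {"jaw": 0.63,"travel": [0.028,0.001,0],"twist": 0},
  {"jaw": 0.63,"travel": [0.03,0.001,0],"twist": 0},
])

```text
t: 10.8
eef_pos: [564.2, 33.0, 51.7]
tcp_rot: [3.141, 0.0, 1.57]
ft_force: [-0.4, -5.3, 1.4]
opening: 0.632
grip_force: 3.1
```

Request:
drive_tool([
  {"jaw": 0.63,"travel": [0.002,0,0],"twist": 0},
  {"jaw": 0.63,"travel": [0.004,0,0],"twist": 0},
  {"jaw": 0.63,"travel": [0.005,0,0],"twist": 0},
])

```text
t: 11.05
eef_pos: [564.2, 37.9, 51.7]
tcp_rot: [3.141, 0.0, 1.57]
ft_force: [-1.1, -4.8, 2.1]
opening: 0.632
grip_force: 3.1
```

Request:
drive_tool([
  {"jaw": 0.63,"travel": [0.0015,0,0],"twist": 0},
  {"jaw": 0.63,"travel": [0.003,0,0],"twist": 0},
])

```text
t: 11.22
eef_pos: [564.2, 40.8, 51.7]
tcp_rot: [3.141, 0.0, 1.57]
ft_force: [-0.0, -5.2, 1.7]
opening: 0.625
grip_force: 3.1
```

Request:
drive_tool([
  {"jaw": 0.63,"travel": [0.0015,0,0],"twist": 0},
  {"jaw": 0.63,"travel": [0.003,0,0],"twist": 0},
])

```text
t: 11.38
eef_pos: [564.2, 43.8, 51.7]
tcp_rot: [3.141, 0.0, 1.57]
ft_force: [0.3, -5.4, 1.7]
opening: 0.626
grip_force: 3.1
```

Request:
drive_tool([
  {"jaw": 0.63,"travel": [0.001,0,0],"twist": 0},
  {"jaw": 0.63,"travel": [0.002,0,0],"twist": 0},
])

```text
t: 11.55
eef_pos: [564.3, 45.2, 51.8]
tcp_rot: [3.141, 0.001, 1.57]
ft_force: [-0.1, -18.4, 3.8]
opening: 0.633
grip_force: 8.1
```

Request:
drive_tool([
  {"jaw": 0.63,"travel": [0.001,0,0],"twist": 0},
  {"jaw": 0.63,"travel": [0.002,0,0],"twist": 0},
])

```text
t: 11.72
eef_pos: [564.3, 45.5, 52.0]
tcp_rot: [3.141, 0.003, 1.571]
ft_force: [-1.6, -31.8, 7.9]
opening: 0.626
grip_force: 13.7
```

Force rose to 32 N, so the tin is against the stop. I back straight off along the lane, then rise.

Request:
drive_tool([
  {"jaw": 0.63,"travel": [-0.004,0,0],"twist": 0},
  {"jaw": 0.63,"travel": [-0.012,0,0],"twist": 0},
  {"jaw": 0.63,"travel": [-0.03,0,0],"twist": 0},
  {"jaw": 0.63,"travel": [-0.055,-0.001,0],"twist": 0},
  {"jaw": 0.63,"travel": [-0.08,-0.002,0],"twist": 0},
  {"jaw": 0.63,"travel": [-0.11,-0.003,0],"twist": 0},
  {"jaw": 0.63,"travel": [-0.14,-0.004,0],"twist": 0},
  {"jaw": 0.63,"travel": [-0.17,-0.004,0],"twist": 0},
])

```text
t: 12.38
eef_pos: [559.5, -123.1, 51.5]
tcp_rot: [-3.141, -0.0, 1.57]
ft_force: [-0.5, 0.2, -0.4]
opening: 0.628
grip_force: 0.0
```

Request:
drive_tool([
  {"jaw": 0.63,"travel": [-0.03,0,-0.03],"twist": 0},
  {"jaw": 0.63,"travel": [-0.06,-0.0,-0.06],"twist": 0},
  {"jaw": 0.63,"travel": [-0.09,0,-0.09],"twist": 0},
  {"jaw": 0.63,"travel": [-0.12,0,-0.12],"twist": 0},
  {"jaw": 0.63,"travel": [-0.15,0,-0.15],"twist": 0},
  {"jaw": 0.63,"travel": [-0.18,0,-0.15],"twist": 0},
  {"jaw": 0.63,"travel": [-0.18,0,-0.15],"twist": 0},
  {"jaw": 0.63,"travel": [-0.18,0,-0.15],"twist": 0},
])

```text
t: 13.05
eef_pos: [559.3, -303.2, 201.5]
tcp_rot: [3.141, -0.0, 1.567]
ft_force: [-0.6, 1.7, -0.5]
opening: 0.631
grip_force: 0.0
```

Run:
```python
from h import *
s=state();print(s["eef_pos"],s["ft_force"])
c=read_camera("scene");t=read_camera("top")
cc=[q for q in cv2.findContours(mask(t,(95,120,60),(125,255,255)),cv2.RETR_EXTERNAL,cv2.CHAIN_APPROX_NONE)[0] if cv2.contourArea(q)>800]
for q in cc:e,ax,_=cv2.fitEllipse(q);print("tin",e,ax,ray(t,e,115).round(1))
a=c["frame"][30:330,160:560];b=t["frame"][60:360,150:550]
cv2.imwrite("pics/s8.png",np.hstack([a,b])[...,::-1])
```

```text
[ 559.27966925 -303.15706317  201.49338395] [-0.59135073  1.71099118 -0.51495653]
tin (247.08802795410156, 214.42153930664062) (50.19978713989258, 50.528533935546875) [562.8  93.5 115. ]
```

View pics/s8.png

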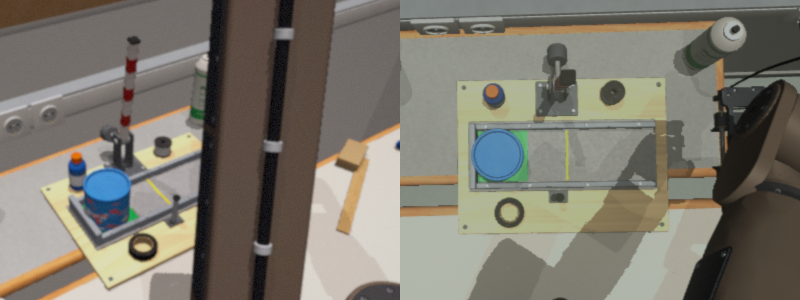

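The tin stands at the stop (94 mm expected along world y, 93.5 measured), the bar is up, and the bottle, tape and reel are in place. Handing in.

```bash
python3 -c "from cell import *;print(job_done())"
```

```text
the job is handed in; nothing more can be done
None
```

The barrier arm stands raised by itself, the paint tin is upright against the end stop with the bottle, tape roll and reel visibly in place, and the job is handed in (the hand-in gave no verdict); the arm was raised by pushing its counterweight, because the tool can only point down.

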